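# Feed a blank through a guide jig with a push stick

## Task

Pick up the push stick by its red handle and use its tip, never your fingers, to feed the dark wooden blank out of the flared mouth of the guide jig and along the narrow covered channel, past the spring roller, until you feel it bear against the rubber-faced stop hidden inside. Press it home there for half a second with a light, steady push of about 13 N on the stick, never over 20 N, so that the stop is not knocked off its setting. Then draw the stick straight out, lay it flat on the bench and let go, leaving the blank home against the stop and the other things on the bench undisturbed.

Things in the scene. Friction and masses are not known exactly. Their poses are not given: they have to be found in the camera images.
- guide_jig: Wooden guide jig fixed to the bench: base 260 x 110 x 20 mm, 46 mm high over its cover. Origin: centre of the underside, on the channel's centre line; +x is the feed direction, z up. Channel floor flat, 20 mm above the bench, full length. Open flared mouth from x = -130 mm (55 mm wide inside) to x = -30 mm (24 mm wide), guides 20 mm high.
- channel_entry (a point): Start of the covered channel, on its floor and centre line (x = -30 mm in the jig's frame; axes as the jig's). From here to x = +130 mm the channel is straight, 24 mm wide and 20 mm high, under a 6 mm plywood cover. A stick tip kept within 3 mm of the centre line passes clear of walls and roller.
- roller_nose (a point): Nose of the steel spring roller (44 mm diameter, axis vertical) in the channel's +y wall, 42 mm along jig x, 5 mm into the channel. The blank pushes it aside by 3 mm, from when its front is at jig x = 31 mm; the push then rises to a steady drag of about 2 to 6 N. That is not yet the stop.
- length_stop: Aluminium block with a black knob, closing the channel's far end. Origin: on the channel floor, at its inner face (jig x = 105 mm); axes as the jig's. A rod holds a sprung rubber-faced pad inside; its setting is unseen and differs every time: pad face 20 to 45 mm before the origin. Find it by feel: it gives 1 mm per 4 N, so the push climbs above the steady drag. The roller then keeps the blank there.
- blank_center (a point): Centre of the loose blank, a dark wooden bar 60 mm long (x, the feed direction), 22 mm wide, 14 mm high, 0.04 kg, lying in the jig's flared mouth on the channel floor (centre 27 mm above the bench). Home, its front end touches the pad, so its centre is 30 to 55 mm along jig x, hidden under the cover.
- stick_grip (a point): Middle of the red handle of the loose push stick (220 mm, 0.09 kg, lying flat on the bench), 22 mm above the stick's flat underside. Handle 55 mm long (x), 22 wide (y), 36 high; a yellow strip 14 wide, 12 thick, underside flush, runs along +x to the tip 190 mm ahead; z up. The handle stays outside the jig; in the channel carry the underside 1 to 3 mm over its floor.
- stick_tip (a point): Centre of the push stick's square tip face, 190 mm ahead of the grip point and 6 mm above the stick's underside; same axes.
- jar: Glass jar with a metal lid, 58 mm across, 84 mm high; a bystander, to be left alone. Origin: centre of its underside.
- cork_block: Cork sanding block, 56 x 96 x 26 mm; a bystander, to be left alone. Origin: centre of its underside.
- wax: Round cake of beeswax, 45 mm across, 18 mm high; a bystander, to be left alone. Origin: centre of its underside.
Not all that is in view belongs to the job. There is more than one size of the part that bears blank_center; the job needs the largest.

How it is judged:
On the way:
1. the blank, pushed by the stick, presses on the stop with at least 4 N for 0.3 s (contact force between blank and length_stop above 4 N and contact force between push_stick and blank above 3 N), for 0.3 s.
At the end, for the whole second after the job is handed in: The blank rests in the covered channel, still touching the stop (more than 0.1 N), centre within 3 mm of the channel's centre line, in line with it to 0.1 rad; the push stick lies flat on the bench (upright to 0.1 rad, grip point 18 to 27 mm above the bench), released; both at rest (x of blank_center in the frame of guide_jig between 0.025 and 0.061 m and y of blank_center in the frame of guide_jig between -0.003 and 0.003 m and angle between the x axis of blank_center and the x axis of guide_jig, either way round below 0.1 rad and contact force between blank and length_stop above 0.1 N and linear speed of each of blank, push_stick below 0.01 m/s and height (world z) of stick_grip between 0.018 and 0.027 m and angle between stick_grip's own z axis and vertical below 0.1 rad).
It fails at once if the stop is pressed with more than 20 N (contact force between blank and length_stop above 20 N).
It fails at once if the stick pushes the blank with more than 25 N (contact force between push_stick and blank above 25 N).
It fails at once if the fingers or the arm touch the blank (contact force between any of the fingers, the arm and blank above 0.5 N).
It fails at once if another thing on the bench is moved by more than 20 mm (distance of any of jar, cork_block, wax from where it was at the start of the episode above 0.02 m).
It also fails if it takes over 72 s, if anything falls off the work surface, if the arm or the gripper's body presses on something with over 40 N, if the wrist force passes 120 N, or if a joint passes its speed limit or range.

## Robot

A 6-joint arm with a two-finger parallel gripper is mounted at the origin on a cart in front of the work surface, level with it; the furniture and walls round the work are solid. World frame = base frame: x ahead of the robot, y to its left, z up, the work surface at z = 0. Lengths are in m, angles in rad, forces in N, time in s.
With the tool pointing down it reaches from about 0.425 to 0.95 m from the base axis. Payload 3.5 kg.
Tool frame: the origin (TCP) lies on the centre line of the jaws, within the pads' length; the fingertips stand 8 mm ahead of it and the grasp point (between the pads) lies 11 mm behind it; z points along the fingers, y is the line along which they close (so a half turn about z gives the same grasp; the last joint's range is limited). The gripper opens to 85 mm and grips with 20 to 120 N. Pads are 22 mm wide; open, the fingers measure 114 mm over their backs; the gripper's body (76 mm by 85 mm) begins 54 mm behind the grasp point. The pads swing forward as they close: fully open they stand 13 mm farther back than shut.
Start: joints at [-1.342, 0.286, 1.577, -0, 1.279, -0.15], TCP at [0.25, -0.627, 0.239] pointing down, gripper open.
Joint ranges: [-2.77, 2.77], [-0.9, 2.22], [0.21, 2.48], [-1.53, 4.67], [0.24, 2.81], [-2.84, 2.84]. Speed limits (rad/s): [2.79, 2.79, 3.14, 3.14, 3.14, 3.14].

## Interface

Orientations are given as a unit quaternion [x, y, z, w].
In Python, from plant import ctrl gives the robot as it stands. The module is installed in compiled form; this text tells all that it offers.
- The arm moves only by the tool send_rows, never from a script. Its argument "steps" is a list of rows, each a list of 5 numbers: the shift along the tool's x, y, z in m, then the turn about the tool's z in degrees, then the opening, from -1 (shut) to 1 (fully open). A call has 1 to 12 rows; each row is the pose to reach, as a shift and turn from the pose commanded when the call began, along the tool's axes at that moment; what a row does not reach only later rows make up. A row lasts 1/10 s, in which the tool goes at most 50 mm and 8.59 degrees, less where a joint would pass 70% of its speed; a pose out of reach is approached as far as the arm can. A call with a gripper value outside its range is refused whole. The fingers move at their own pace and stop on an object; "squeeze" is the grip in N (left out, the last holds). Time passes only in rows, so rows that repeat a pose let the fingers close. It gives the time, the measured TCP pose, the force, the opening and the grip force at its end, in the units of the state.
- ctrl.get_state(): the state, without advancing time (a new reading comes with each control period).
- ctrl.read_camera(name): name is "scene" or "side" or "wrist"; returns the picture (420x560x3 uint8, red, green, blue); there is no depth.
- ctrl.calibration(name): a dict with "intrinsics" (3x3 intrinsics, pixels), "extrinsics" (4x4, takes a point from world to camera coordinates); the wrist camera has in their place "tool_from_camera" (4x4, takes a point from camera to tool coordinates, whose origin is the TCP and whose axes are the flange's). Camera axes: x right, y up, looking along -z (the intrinsics and any distortion apply to the point x, -y, -z); pixel columns grow to the right and rows downward; lengths in m; the calibration is good to about 2 mm. The wrist camera is an equidistant fisheye: a pixel r from the principal point sees the ray r / f radians off the axis. A picture is of the moment at which its call begins: read the wrist's pose just before it. calibration takes no time and is no camera call.
- ctrl.sign_off(): hands the job in; it is judged then, once.
The state is a dict: "time": time; "qpos": joint angles; "dq": joint speeds; "joint_efforts": joint torques, N m; "eef_pos": TCP position; "tcp_rot": TCP orientation; "contact_force": force on the tool from outside, world axes, zero at the start; "wrist_torque": the same for the moment, N m; "opening": opening from 0.0 (shut) to 1.0 (fully open); "finger_force": force on a finger pad.
Only numpy, scipy, OpenCV 4.12 (cv2) and the standard library are available. Lean on these libraries where they do the work, as an engineer would, in place of code of your own. Each camera call takes 0.05 s, during which the arm holds its last target. There are 200 camera calls.

## Working session

There is one attempt and no reset: what is moved stays moved. The work goes in short steps, Python scripts to look and compute and a tool call to move; the robot and the scene stay as the last step left them, time stands still between calls to the robot, and variables do not carry over. Pictures are saved under pics/ and viewed, at most 10 in all, crops included, and the job is handed in when it is done.

Besides the shell and the picture viewer there is one more tool, called as name(argument=value, ...) on one line, values as JSON. send_rows: Moves the arm, as the interface text tells. Its arguments: {"type":"object","properties":{"steps":{"type":"array","items":{"type":"array","items":{"type":"number"}}},"squeeze":{"type":"number"}},"required":["steps"]}

```bash
mkdir -p pics; python3 - <<'E'
from plant import ctrl
import cv2,json
s=ctrl.get_state();print({k:(v.tolist() if hasattr(v,'tolist') else v) for k,v in s.items()})
for n in("scene","side","wrist"):
    cv2.imwrite(f"pics/{n}0.png",ctrl.read_camera(n)[:,:,::-1]);print(n,ctrl.calibration(n))
E
```

```text
{'time': 0.0, 'qpos': [-1.3420274635723854, 0.287180656118889, 1.5781945211265533, -4.16580351289848e-05, 1.2785971104933427, -0.15001087138122218], 'dq': [4.3317828060792805e-05, 0.0013734022027277536, -0.00011197375287473046, 0.0004428068531535513, -0.00016021262148212663, -0.0012390865012813332], 'joint_efforts': [-0.0006217499321792275, -40.59785485267639, -29.262802004814148, -0.00014420528259506682, 0.005717929161619395, -4.319639685945731e-06], 'eef_pos': [0.24946955938666404, -0.6265122273595124, 0.23792767678510962], 'tcp_rot': [0.9821174519048496, 0.18826548967445003, -6.676520294537946e-05, -0.0011881094110608322], 'contact_force': [-0.09279869003395225, 0.3001654518761815, 0.5806502799321946], 'wrist_torque': [-0.012023990303243, 0.05588967954361292, 0.024396347876085706], 'finger_force': 0.0, 'opening': 1.0016116156646362}
scene {'intrinsics': array([[425.3349777 ,   0.        , 282.43528207],
       [  0.        , 425.3349777 , 204.37065468],
       [  0.        ,   0.        ,   1.        ]]), 'extrinsics': array([[ 0.91516779, -0.4030462 , -0.00465567, -0.44394303],
 
[... 456 characters left out ...]
0.3883961 ,  0.868082  , -0.13883308],
       [-0.56426233,  0.65985155,  0.49618944, -0.76983115],
       [ 0.        ,  0.        ,  0.        ,  1.        ]])}
wrist {'intrinsics': array([[325.1922621 ,   0.        , 272.78593002],
       [  0.        , 325.1922621 , 209.26087799],
       [  0.        ,   0.        ,   1.        ]]), 'tool_from_camera': array([[-3.42135215e-04,  9.54717965e-01,  2.97512169e-01,
         7.53758701e-02],
       [ 9.99999648e-01,  5.54455675e-04, -6.29264006e-04,
        -7.61657988e-04],
       [-7.65726962e-04,  2.97511849e-01, -9.54717819e-01,
        -1.34174857e-01],
       [ 0.00000000e+00,  0.00000000e+00,  0.00000000e+00,
         1.00000000e+00]])}
```

View pics/scene0.png

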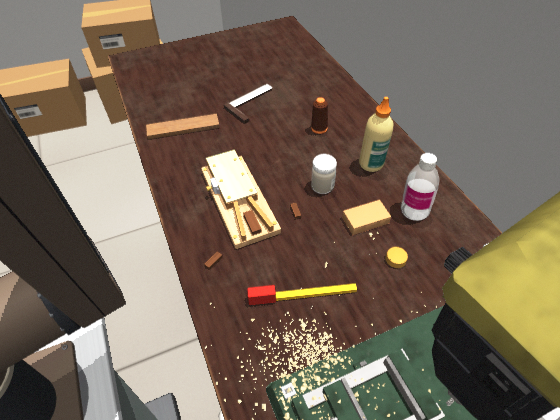

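View pics/side0.png

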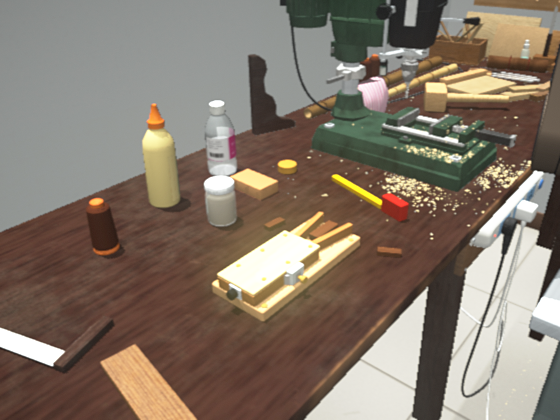

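The scene picture shows the jig at about (240,195), with its mouth toward the bottom and the blank at (252,221). The stick's handle is at (262,295) and its tip at (356,288). Two small decoy blanks are at (295,210) and (213,260). Next I'll zoom in for exact pixels.

```bash
python3 - <<'E'
import cv2
i=cv2.imread("pics/scene0.png")[140:310,190:370]
cv2.imwrite("pics/sc.png",cv2.resize(i,None,fx=3.5,fy=3.5,interpolation=cv2.INTER_CUBIC))
i=cv2.imread("pics/side0.png")[165:320,200:420]
cv2.imwrite("pics/sd.png",cv2.resize(i,None,fx=3.5,fy=3.5,interpolation=cv2.INTER_CUBIC))
E
```

```text
(no output)
```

View pics/sc.png

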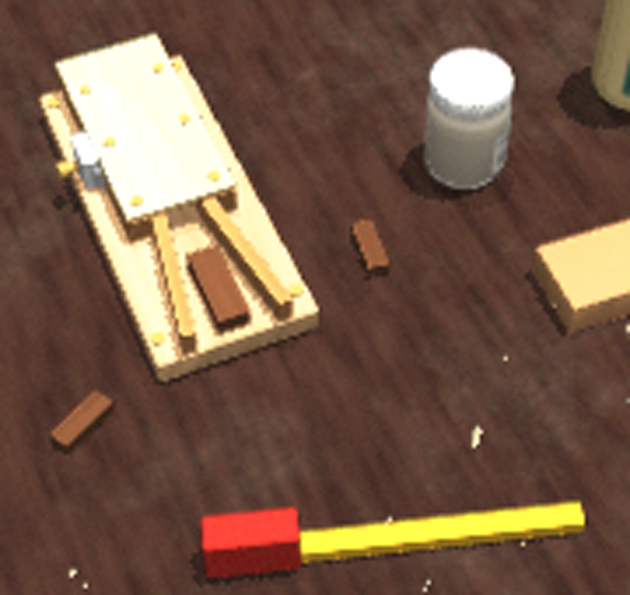

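View pics/sd.png

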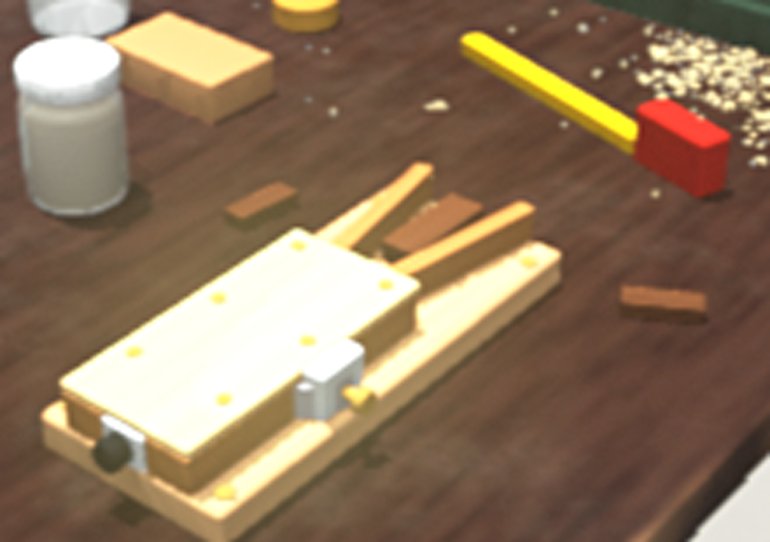

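The crops give the corners. In the scene crop, the cover top is at (56,64), (157,35), (235,184), (134,219), and the handle and strip ends are clear. In the side crop, the cover top is at (60,385), (185,455), (418,285), (298,230). I'll fit the poses jointly from these.

```bash
cat > h.py <<'E'
import numpy as np
from plant import ctrl
from scipy.optimize import least_squares
from scipy.spatial.transform import Rotation as R
CAL={n:ctrl.calibration(n) for n in("scene","side","wrist")}
def proj(n,P,state=None):
    P=np.atleast_2d(P); c=CAL[n]; K=c["intrinsics"]
    if n=="wrist":
        T=np.eye(4);T[:3,:3]=R.from_quat(state["tcp_rot"]).as_matrix();T[:3,3]=state["eef_pos"]
        E=np.linalg.inv(T@c["tool_from_camera"])
    else: E=c["extrinsics"]
    p=P@E[:3,:3].T+E[:3,3]; v=p*[1,-1,-1]
    if n=="wrist":
        r=np.hypot(v[:,0],v[:,1]); th=np.arctan2(r,v[:,2]); q=v[:,:2]/r[:,None]*th[:,None]
    else: q=v[:,:2]/v[:,2:]
    return q*K[0,0]+K[:2,2]
def place(pose,P):
    x,y,a=pose;P=np.atleast_2d(P).astype(float);c,s=np.cos(a),np.sin(a)
    return np.c_[x+c*P[:,0]-s*P[:,1],y+s*P[:,0]+c*P[:,1],P[:,2]]
def fit(x0,obs,states={}):
    """obs: list of (cam, pixel, localpoint or fn of params)"""
    def res(p): return np.concatenate([proj(n,place(p[:3],l(p) if callable(l) else l),states.get(n))[0]-px for n,px,l in obs])
    r=least_squares(res,x0,loss="soft_l1"); return r.x,res(r.x).reshape(-1,2)
E
python3 - <<'E'
from h import *
sc=lambda x,y:("scene",np.array([190+(x+.5)/3.5-.5,140+(y+.5)/3.5-.5]))
sd=lambda x,y:("side",np.array([200+(x+.5)/3.5-.5,165+(y+.5)/3.5-.5]))
cv=lambda x,s:(lambda p:[x,s*p[3],.046])
o=[(*sc(56,64),cv(.13,1)),(*sc(157,35),cv(.13,-1)),(*sc(235,184),cv(-.03,-1)),(*sc(134,219),cv(-.03,1)),
(*sc(318,308),[-.13,-.055,.02]),(*sc(158,365),[-.13,.055,.02]),(*sc(165,380),[-.13,.055,0]),(*sc(41,97),[.13,.055,.02]),
(*sd(60,385),cv(.13,-1)),(*sd(185,457),cv(.13,1)),(*sd(418,285),cv(-.03,1)),(*sd(298,230),cv(-.03,-1)),
(*sd(560,255),[-.13,.055,.02]),(*sd(220,517),[.13,.055,.02]),(*sd(45,412),[.13,-.055,.02])]
np.set_printoptions(precision=4,suppress=True)
best=min((fit([.5,0,a,.04],o) for a in np.arange(0,6.3,.7)),key=lambda t:abs(t[1]).sum());print("jig",*best)
o=[(*sc(202,519),[-.0275,.011,.04]),(*sc(297,510),[.0275,.011,.04]),(*sc(299,568),[.0275,-.011,.004]),(*sc(207,577),[-.0275,-.011,.004]),
(*sc(582,502),[.19,.007,.012]),(*sc(584,511),[.19,-.007,.012]),(*sc(584,526),[.19,-.007,0]),
(*sd(463,37),[.19,-.007,.012]),(*sd(480,32),[.19,.007,.012]),(*sd(638,112),[.0275,-.011,.04]),(*sd(727,132),[-.0275,.011,.04]),(*sd(709,196),[-.0275,-.011,.004])]
for f in(1,):
    b=min((fit([.5,-.2,a],o) for a in np.arange(0,6.3,.7)),key=lambda t:abs(t[1]).sum());print("stick",*b)
# others on plane
def pt(n,px,z):
    return least_squares(lambda q:proj(n,[[q[0],q[1],z]])[0]-px,[.6,0]).x
for nm,x,y,z in(("jar lid",471,78,.084),("cork",600,275,.026),("decoyL",82,420,.01),("decoyR",370,247,.01)):print(nm,pt(*sc(x,y),z))
print("wax",pt("scene",[397,256],.018))
print("blank c",pt(*sc(216,283),.034))
E
```

```text
jig [0.502  0.298  1.57   0.0372] [[ 0.1566 -0.4434]
 [-0.5297 -0.385 ]
 [ 0.3002 -0.1841]
 [-1.3293 -0.299 ]
 [ 1.0156  0.1742]
 [ 0.2344  0.3072]
 [-0.9523  1.2544]
 [-0.868  -0.3767]
 [ 0.2249 -0.5971]
 [ 0.1063 -1.4708]
 [-0.0573 -0.6264]
 [-0.2627  0.0872]
 [ 0.5828 -0.8039]
 [-0.0843  0.4626]
 [-1.9659  0.682 ]]
stick [0.4555 0.0312 6.0103] [[-0.014  -1.3662]
 [ 0.7176 -2.3673]
 [ 1.9002 -0.2067]
 [ 0.7602  0.8456]
 [-1.4497 -1.5301]
 [-0.2907  1.9165]
 [-1.0385  0.5567]
 [ 3.6042 -0.5173]
 [-6.0877  2.5133]
 [ 7.2696 -6.4913]
 [-5.9264  1.7464]
 [ 5.3752 -3.7193]]
jar lid [0.7066 0.2596]
cork [0.7299 0.1157]
decoyL [0.3921 0.1563]
decoyR [0.6103 0.2091]
wax [0.7513 0.0011]
blank c [0.4996 0.2041]
```

```bash
python3 - <<'E'
from h import *
np.set_printoptions(precision=4,suppress=True)
sc=lambda x,y:("scene",np.array([190+(x+.5)/3.5-.5,140+(y+.5)/3.5-.5]))
sd=lambda x,y:("side",np.array([200+(x+.5)/3.5-.5,165+(y+.5)/3.5-.5]))
for lo,hi in((.004,.04),(0,.036),(0,.04)):
    o=[(*sc(202,519),[-.0275,.011,hi]),(*sc(297,510),[.0275,.011,hi]),(*sc(299,568),[.0275,-.011,lo]),(*sc(207,577),[-.0275,-.011,lo]),
    (*sc(582,502),[.19,.007,.012]),(*sc(584,511),[.19,-.007,.012]),(*sc(584,526),[.19,-.007,0]),
    (*sd(463,37),[.19,.007,.012]),(*sd(480,32),[.19,-.007,.012]),(*sd(638,112),[.0275,.011,hi]),(*sd(727,132),[-.0275,-.011,hi]),(*sd(709,196),[-.0275,.011,lo])]
    b=fit([.45,.03,-.27],o);print("stick",b[0]);print(b[1].T)
E
```

```text
stick [ 0.4545  0.0308 -0.2812]
[[-0.3524  0.4206  1.5177  0.3355 -1.5335 -0.429  -1.1766 -0.2633 -0.2607
  -0.2133  2.6923 -2.2428]
 [-1.1541 -1.9533  0.2256  1.0729 -0.5508  2.9235  1.5581  0.9491  0.7954
  -3.4568 -1.3887 -0.2527]]
stick [ 0.455   0.0311 -0.2834]
[[-0.0696  0.596   1.6604  0.5818 -1.3879 -0.2966 -1.0455 -0.3667 -0.356
  -0.6362  2.1719 -2.757 ]
 [-0.3849 -1.1222  0.9736  1.7575 -0.5886  2.8867  1.5215  0.9042  0.7558
  -1.6866  0.4456  1.5192]]
stick [ 0.4548  0.0311 -0.283 ]
[[-0.2797  0.4893  1.596   0.5161 -1.4577 -0.3642 -1.1124 -0.3243 -0.315
  -0.3945  2.4858 -2.6656]
 [-1.352  -2.1068  1.0155  1.8105 -0.578   2.8972  1.5319  0.927   0.7774
  -3.4465 -1.3564  1.5366]]
```

```bash
python3 - <<'E'
from h import *
np.set_printoptions(precision=3,suppress=True)
s=ctrl.get_state();T=np.array(s["eef_pos"])
for n in("scene","side"): print(n,proj(n,[T,T+[0,0,.15],T+[0,0,.3],[.35,-.3,.1],[.38,-.2,.1],[.455,.031,.1]]))
def pt(n,px,z):
    return least_squares(lambda q:proj(n,[[q[0],q[1],z]])[0]-px,[.6,0]).x
print("green side corners z~.05",[pt("side",p,z) for p,z in(((315,147),.02),((455,180),.02),((522,145),.05),((500,150),.03),((350,118),.03))])
print(pt("scene",(270,380),.02),pt("scene",(420,315),.02))
E
```

```text
scene [[  348.095  1227.976]
 [  409.106  1868.376]
 [ 4102.218 40633.023]
 [  280.005   502.041]
 [  271.52    416.347]
 [  260.392   273.718]]
side [[ 616.571   47.066]
 [ 637.421  -21.654]
 [ 661.207 -100.051]
 [ 514.669  131.462]
 [ 483.999  141.85 ]
 [ 398.389  169.137]]
green side corners z~.05 [array([ 0.759, -0.112]), array([ 0.41 , -0.151]), array([ 0.343, -0.36 ]), array([ 0.386, -0.349]), array([ 0.793, -0.32 ])]
[ 0.406 -0.126] [ 0.715 -0.131]
```

View pics/wrist0.png

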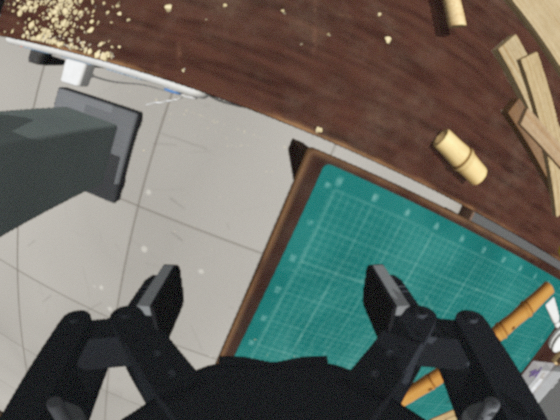

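```bash
python3 - <<'E'
from h import *
np.set_printoptions(precision=3,suppress=True)
# pairs assumed on head: find, for each y, the (x,z) in each view
def xz(n,px,y): return least_squares(lambda q:proj(n,[[q[0],y,q[1]]])[0]-px,[.6,.2]).x
for y in(-.15,-.2,-.25,-.3,-.35):
    print(y,"side: head L,R-bottom,chuck tip",[xz("side",p,y) for p in((388,35),(445,45),(405,68))],"scene head left edge",[xz("scene",p,y) for p in((437,290),(448,255),(440,365))])
E
```

```text
-0.15 side: head L,R-bottom,chuck tip [array([0.601, 0.301]), array([0.474, 0.296]), array([0.555, 0.239])] scene head left edge [array([0.692, 0.164]), array([0.674, 0.277]), array([ 0.886, -0.391])]
-0.2 side: head L,R-bottom,chuck tip [array([0.629, 0.29 ]), array([0.495, 0.285]), array([0.58 , 0.225])] scene head left edge [array([0.606, 0.31 ]), array([0.592, 0.396]), array([ 0.754, -0.114])]
-0.25 side: head L,R-bottom,chuck tip [array([0.657, 0.279]), array([0.516, 0.274]), array([0.605, 0.211])] scene head left edge [array([0.521, 0.455]), array([0.511, 0.514]), array([0.623, 0.163])]
-0.3 side: head L,R-bottom,chuck tip [array([0.684, 0.269]), array([0.538, 0.263]), array([0.631, 0.197])] scene head left edge [array([0.435, 0.6  ]), array([0.429, 0.633]), array([0.491, 0.44 ])]
-0.35 side: head L,R-bottom,chuck tip [array([0.712, 0.258]), array([0.559, 0.252]), array([0.656, 0.183])] scene head left edge [array([0.349, 0.745]), array([0.348, 0.751]), array([0.359, 0.716])]
```

```bash
python3 - <<'E'
import cv2
i=cv2.imread("pics/side0.png")[0:190,270:540]
cv2.imwrite("pics/sd2.png",cv2.resize(i,None,fx=2.9,fy=2.9,interpolation=cv2.INTER_CUBIC))
E
```

```text
(no output)
```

View pics/sd2.png

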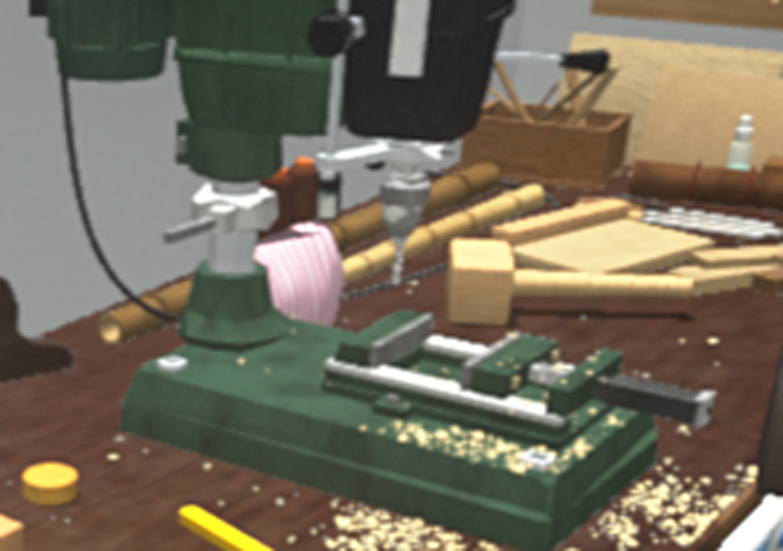

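The side crop shows the drill press between the arm and the stick. Its base is low, the chuck is at crop (400,270), and a feed-handle knob is at crop (590,60). So I'll sweep along the bench front at small radius.

```bash
cat >> h.py <<'E'
def yaw(s): 
    m=R.from_quat(s["tcp_rot"]).as_matrix(); return np.arctan2(m[1,0],m[0,0])
def rel(s,p,yw):
    m=R.from_quat(s["tcp_rot"]).as_matrix(); d=m.T@(np.array(p)-s["eef_pos"])
    t=-np.degrees((yw-yaw(s)+np.pi)%(2*np.pi)-np.pi); print(np.round(d,4),round(t,2))
E
python3 - <<'E'
from h import *
s=ctrl.get_state();print(s["eef_pos"],yaw(s))
rel(s,[.35,-.26,.175],.95);rel(s,[.42,-.12,.175],.95);rel(s,[.455,.0,.175],.95)
E
```

```text
[ 0.24952409 -0.6266484   0.23821927] 0.3787754163602282
[ 0.2289 -0.3034  0.0639] -32.73
[ 0.3457 -0.4076  0.0641] -32.73
[ 0.4226 -0.5061  0.0643] -32.73
```

send_rows(steps=[[0.03, -0.04, 0.01, -8, 1], [0.06, -0.078, 0.02, -16, 1], [0.088, -0.116, 0.03, -24, 1], [0.116, -0.154, 0.04, -33, 1], [0.145, -0.192, 0.05, -33, 1], [0.173, -0.23, 0.06, -33, 1], [0.202, -0.268, 0.064, -33, 1], [0.229, -0.303, 0.064, -33, 1], [0.229, -0.303, 0.064, -33, 1]])

```text
time: 1.05
eef_pos: [0.3506, -0.2562, 0.1742]
tcp_rot: [0.887, 0.462, 0.0, -0.001]
contact_force: [0.4, -0.6, 0.2]
opening: 1.001
finger_force: 0.0
```

```bash
python3 - <<'E'
from h import *
s=ctrl.get_state();print(s["eef_pos"],yaw(s),s["contact_force"],s["qpos"])
rel(s,[.42,-.12,.175],.95);rel(s,[.452,.0,.175],.95)
rel(s,[.455,.03,.175],-.282)
E
```

```text
[ 0.35057541 -0.25623605  0.17419691] 0.9599712886021046 [ 0.36161892 -0.63285103  0.19809887] [-8.66291154e-01 -2.00071319e-01  2.20396533e+00  1.19298744e-03
  1.14046342e+00 -2.55967395e-01]
[ 0.1514 -0.0213 -0.0005] 0.57
[ 2.681e-01 -6.390e-02 -2.000e-04] 0.57
[ 2.944e-01 -7.860e-02 -1.000e-04] 71.16
```

send_rows(steps=[[0.048, -0.007, 0, 0, 1], [0.097, -0.014, 0, 0, 1], [0.145, -0.021, 0, 0, 1], [0.185, -0.035, 0, 0, 1], [0.228, -0.05, 0, 0, 1], [0.268, -0.064, 0, 8, 1], [0.28, -0.07, 0, 16, 1], [0.288, -0.075, 0, 24, 1], [0.294, -0.079, 0, 32, 1], [0.294, -0.079, 0, 40, 1], [0.294, -0.079, 0, 48, 1], [0.294, -0.079, 0, 56, 1]])

```text
time: 2.25
eef_pos: [0.456, 0.0242, 0.1753]
tcp_rot: [1.0, -0.014, 0.0, 0.0]
contact_force: [0.1, 1.1, 1.3]
opening: 1.0
finger_force: 0.0
```

```bash
python3 - <<'E'
from h import *
s=ctrl.get_state();print(s["eef_pos"],yaw(s),s["contact_force"],s["qpos"])
rel(s,[.455,.031,.175],-.282)
E
```

```text
[0.45603397 0.02420345 0.17526776] -0.028620985498639437 [0.08339071 1.06581588 1.30716854] [-1.69626135e-01 -1.45018576e-01  2.15501762e+00 -2.70446344e-04
  1.13152618e+00  1.42990619e+00]
[-0.0012 -0.0068  0.0003] 14.52
```

Next I'll turn to the stick's heading, then look with the wrist camera.

send_rows(steps=[[-0.001, -0.007, 0, 8, 1], [-0.001, -0.007, 0, 14.5, 1], [-0.001, -0.007, 0, 14.5, 1], [-0.001, -0.007, 0, 14.5, 1]])

```text
time: 2.65
eef_pos: [0.4551, 0.0313, 0.1753]
tcp_rot: [0.991, -0.136, 0.0, 0.0]
contact_force: [-0.9, 0.6, 1.1]
opening: 0.998
finger_force: 0.0
```

```bash
python3 - <<'E'
from h import *
import cv2
s=ctrl.get_state();print(s["eef_pos"],yaw(s))
im=ctrl.read_camera("wrist")[:,:,::-1].copy();cv2.imwrite("pics/w1raw.png",im)
for i,P in enumerate([[-.0275,.011,.04],[.0275,.011,.04],[.0275,-.011,.04],[-.0275,-.011,.04],[.19,.007,.012],[.19,-.007,.012]]):
    u=proj("wrist",place([.4548,.031,-.282],P),s)[0];print(i,u.round(1));cv2.drawMarker(im,tuple(int(round(v)) for v in u),(255,255,0),0,6)
cv2.imwrite("pics/w1.png",im)
E
```

```text
[0.45510467 0.03128016 0.17529661] -0.2737519810410357
0 [260.6 229.6]
1 [260.4 168.2]
2 [286.6 168.4]
3 [285.4 229.7]
4 [267.2  -8.5]
5 [282.6  -8.4]
```

View pics/w1.png

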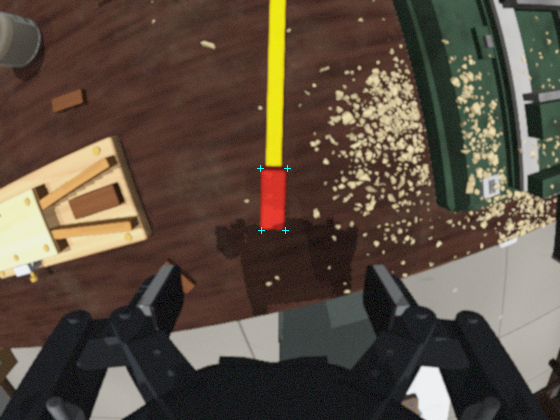

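The wrist view shows the red handle at (273,198), matching the prediction to about 1 px. The strip runs up to (279,0), so I'll refine its heading by segmentation.

```bash
cat >> h.py <<'E'
def ptw(px,z,s):
    return least_squares(lambda q:proj("wrist",[[q[0],q[1],z]],s)[0]-px,[.5,.1]).x
def stick_from_wrist(im,s,ztop,zstrip):
    """im BGR; heading and handle centre from colours"""
    b,g,r=[im[:,:,i].astype(int) for i in range(3)]
    Y=(r>150)&(g>140)&(b<70); pts=[]
    for row in range(5,260,10):
        c=np.flatnonzero(Y[row,220:340])+220
        if 8<len(c)<30: pts.append(ptw([c.mean(),row],zstrip,s))
    pts=np.array(pts);c=pts.mean(0);u=np.linalg.svd(pts-c)[2][0]
    Rd=(r>110)&(g<60)&(b<60);Rd[:,:200]=0;Rd[:,360:]=0
    ys,xs=np.nonzero(Rd);print("red",xs.min(),xs.max(),ys.min(),ys.max(),len(pts))
    if u@(c-ptw([xs.mean(),ys.mean()],ztop,s))<0:u=-u
    return c,np.arctan2(u[1],u[0]),ptw([xs.mean(),ys.mean()],ztop,s)
E
python3 - <<'E'
from h import *
import cv2
s=ctrl.get_state();im=cv2.imread("pics/w1raw.png")
c,a,h=stick_from_wrist(im,s,.04,.012);print(c,a,h)
n=np.array([-np.sin(a),np.cos(a)]);print("offset handle-centre from strip line",n@(h-c))
rel(s,[*h,.012],a)
E
```

```text
red 260 285 166 229 17
[0.55038124 0.00239711] -0.2974668102220966 [0.45688675 0.03107439]
offset handle-centre from strip line 1.4667027137035132e-05
[ 0.0018 -0.0003  0.1633] 1.34
```

send_rows(steps=[[0.001, 0, 0.045, 1.3, 1], [0.001, 0, 0.09, 1.3, 1], [0.001, 0, 0.13, 1.3, 1], [0.001, 0, 0.15, 1.3, 1], [0.001, 0, 0.161, 1.3, 1], [0.001, 0, 0.162, 1.3, 1], [0.001, 0, 0.162, 1.3, 1]])

```text
time: 3.4
eef_pos: [0.4569, 0.0312, 0.0142]
tcp_rot: [0.989, -0.148, 0.001, -0.0]
contact_force: [-0.4, -0.4, -0.0]
opening: 1.004
finger_force: 0.0
```

send_rows(squeeze=100, steps=[[0, 0, 0, 0, -1], [0, 0, 0, 0, -1], [0, 0, 0, 0, -1], [0, 0, 0, 0, -1], [0, 0, 0, 0, -1], [0, 0, 0, 0, -1], [0, 0, 0, 0, -1], [0, 0, 0, 0, -1], [0, 0, 0, 0, -1], [0, 0, 0, 0, -1]])

```text
time: 4.4
eef_pos: [0.4565, 0.0313, 0.014]
tcp_rot: [0.989, -0.149, 0.001, -0.0]
contact_force: [-1.3, -0.5, 6.1]
opening: 0.241
finger_force: 98.9
```

send_rows(steps=[[0, 0, -0.02, 0, -1], [0, 0, -0.05, 0, -1], [0, 0, -0.085, 0, -1], [0, 0, -0.085, 0, -1], [0, 0, -0.085, -8, -1], [0, 0, -0.085, -16, -1], [0, 0, -0.085, -24, -1], [0, 0, -0.085, -32, -1], [0, 0, -0.085, -40, -1], [0, 0, -0.085, -48, -1], [0, 0, -0.085, -56, -1], [0, 0, -0.085, -56, -1]])

```text
time: 5.6
eef_pos: [0.4547, 0.0316, 0.0967]
tcp_rot: [0.943, 0.333, -0.001, -0.001]
contact_force: [0.4, 0.4, -1.9]
opening: 0.237
finger_force: 98.0
```

```bash
python3 - <<'E'
from h import *
s=ctrl.get_state();print(s["eef_pos"],yaw(s),s["contact_force"],s["wrist_torque"],s["opening"])
rel(s,[.501,.02,.1],1.57)
E
```

```text
[0.45465472 0.03160413 0.09667823] 0.6788709379161405 [ 0.36610349  0.43064348 -1.88155167] [-0.05115345  0.02761384 -0.02571123] 0.23679328217335516
[ 0.0288  0.0381 -0.0035] -51.06
```

send_rows(steps=[[0.01, 0.01, -0.003, -8, -1], [0.02, 0.02, -0.003, -16, -1], [0.029, 0.03, -0.003, -24, -1], [0.029, 0.038, -0.003, -32, -1], [0.029, 0.038, -0.003, -40, -1], [0.029, 0.038, -0.003, -48, -1], [0.029, 0.038, -0.003, -51, -1], [0.029, 0.038, -0.003, -51, -1], [0.029, 0.038, -0.003, -51, -1]])

```text
time: 6.5
eef_pos: [0.5018, 0.0201, 0.1006]
tcp_rot: [0.709, 0.705, -0.0, -0.0]
contact_force: [-0.0, -0.2, -1.4]
opening: 0.241
finger_force: 98.0
```

```bash
python3 - <<'E'
from h import *
import cv2
s=ctrl.get_state();print(s["eef_pos"],yaw(s),s["contact_force"],s["wrist_torque"])
I={n:ctrl.read_camera(n)[:,:,::-1].copy() for n in("scene","side","wrist")}
for n in I: cv2.imwrite(f"pics/p2{n}.png",I[n])
t=np.zeros((600,800,3),np.uint8)
t[:300,:400]=cv2.resize(I["scene"],(400,300));t[:300,400:]=cv2.resize(I["side"],(400,300))
t[300:,:400]=cv2.resize(I["wrist"],(400,300));t[300:,400:]=cv2.resize(I["scene"][140:290,170:370],(400,300))
cv2.imwrite("pics/m2.png",t)
dz=s["eef_pos"][2]-.014
c,a,h=stick_from_wrist(I["wrist"],s,.04+dz,.012+dz);print(c,a,h)
u=np.array([np.cos(a),np.sin(a)]);print("tip est x at handle+.19",h+.19*u)
E
```

```text
[0.5018296  0.02012407 0.10058354] 1.566175546979811 [-0.04229067 -0.15543322 -1.38636186] [-0.07818478 -0.0083752   0.02709418]h.py:38: RuntimeWarning: Mean of empty slice.
  pts=np.array(pts);c=pts.mean(0);u=np.linalg.svd(pts-c)[2][0]
  ret = ret.dtype.type(ret / rcount)
Traceback (most recent call last):
  File "h.py", line 38, in stick_from_wrist
    pts=np.array(pts);c=pts.mean(0);u=np.linalg.svd(pts-c)[2][0]
                                      ~~~~~~~~~~~~~^^^^^^^
numpy.linalg.LinAlgError: 1-dimensional array given. Array must be at least two-dimensional
```

View pics/m2.png

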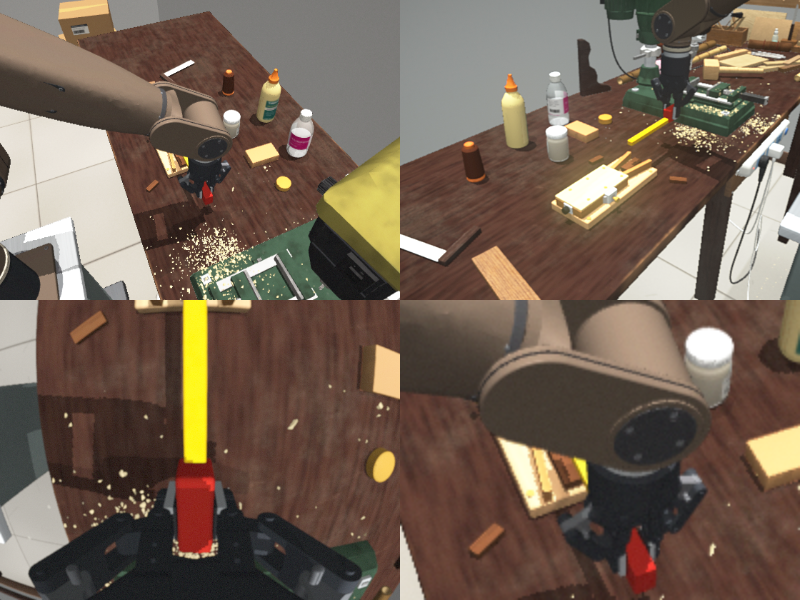

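The montage shows the stick held firmly and pointing at the jig, with the arm well clear of the press. In the wrist panel the strip is at (195,380) and the jig mouth at the top edge. I'll widen the strip width window and re-measure.

```bash
sed -i 's/8<len(c)<30/8<len(c)<60/' h.py; python3 - <<'E'
from h import *
import cv2
s=ctrl.get_state();I=cv2.imread("pics/p2wrist.png")
dz=s["eef_pos"][2]-.014
c,a,h=stick_from_wrist(I,s,.04+dz,.012+dz);print(c,a,h)
u=np.array([np.cos(a),np.sin(a)]);print("line x at y=.21:",c+u*(.21-c[1])/u[1])
# strip width per row -> distance check of pitch
b,g,r=[I[:,:,i].astype(int) for i in range(3)];Y=(r>150)&(g>140)&(b<70)
for row in(5,50,100,150,200):
    q=np.flatnonzero(Y[row,220:340])+220
    if len(q): 
        A=ptw([q[0]-.5,row],.012+dz,s);B=ptw([q[-1]+.5,row],.012+dz,s);print(row,q[0],q[-1],np.hypot(*(A-B)).round(4))
# side view: predicted tip vs image
S=cv2.imread("pics/p2side.png");b,g,r=[S[:,:,i].astype(int) for i in range(3)];Y=(r>150)&(g>140)&(b<70);Y[:150]=0
n,l,st,ce=cv2.connectedComponentsWithStats(Y.astype(np.uint8));k=1+st[1:,4].argmax();print(st[k]);ys,xs=np.nonzero(l==k)
i=xs.argmin();print("leftmost",xs[i],ys[i])
G=np.array([.5018,.0201,0]);yw=yaw(s)
for P in([.19,.007,.012+dz],[.19,-.007,.012+dz],[.19,.007,dz],[.19,-.007,dz]):print(proj("side",place([.5018,.0201,a],P))[0].round(1))
m=l==k
for x in range(xs.min(),xs.min()+6):print(x,np.flatnonzero(m[:,x])[[0,-1]])
E
```

```text
red 246 300 222 354 23
[0.50164484 0.09467012] 1.570128537062988 [0.50139394 0.02697158]
line x at y=.21: [0.50172185 0.21      ]
5 257 288 0.0132
50 256 289 0.0139
100 256 289 0.014
150 257 289 0.0139
200 257 288 0.0139
[318 165  58  38 445]
leftmost 318 196
[325.7 198.6]
[319.1 196.2]
[325.5 204.8]
[318.9 202.3]
318 [196 196]
319 [195 198]
320 [194 198]
321 [194 199]
322 [193 199]
323 [193 202]
```

send_rows(steps=[[-0.03, 0, 0, 0, -1], [-0.05, 0, 0, 0, -1], [-0.05, 0, 0.03, 0, -1], [-0.05, 0, 0.055, 0, -1], [-0.05, 0, 0.064, -0.2, -1], [-0.05, 0, 0.064, -0.2, -1], [-0.05, 0, 0.064, -0.2, -1]])

```text
time: 7.35
eef_pos: [0.5029, -0.0299, 0.0381]
tcp_rot: [0.706, 0.708, 0.0, 0.001]
contact_force: [0.2, -0.0, -1.2]
opening: 0.241
finger_force: 98.1
```

```bash
python3 - <<'E'
from h import *
import cv2
s=ctrl.get_state();print(s["eef_pos"],yaw(s),s["contact_force"],s["wrist_torque"])
im=ctrl.read_camera("wrist")[:,:,::-1].copy();cv2.imwrite("pics/p3w.png",im)
dz=s["eef_pos"][2]-.014
c,a,h=stick_from_wrist(im,s,.04+dz,.012+dz);print(c,a,h)
J=[.502,.298,1.57];o=im.copy()
for P in([-.13,.055,.02],[-.13,-.055,.02],[-.13,.0275,.04],[-.13,-.0275,.04],[-.03,.012,.04],[-.03,-.012,.04],[-.03,.037,.046],[-.03,-.037,.046],[.13,.037,.046],[.13,-.037,.046],[-.124,.0,.034]):
    q=proj("wrist",place(J,P),s)[0];print(P,q.round(1))
    cv2.drawMarker(o,tuple(int(round(v)) for v in q),(255,255,0),0,7)
cv2.imwrite("pics/w3.png",cv2.resize(o[:200,130:420],None,fx=2.7,fy=2.7,interpolation=cv2.INTER_CUBIC))
E
```

```text
[ 0.50294214 -0.02994863  0.03812523] 1.5725359954857379 [ 0.23764915 -0.01280351 -1.16382786] [-0.06044476 -0.06279503 -0.00250138]
red 245 301 221 354 23
[0.50217006 0.04462541] 1.5728111264416498 [ 0.50191766 -0.01913934]
[-0.13, 0.055, 0.02] [167.7 -99.2]
[-0.13, -0.055, 0.02] [377.8 -98.8]
[-0.13, 0.0275, 0.04] [ 213.1 -127.9]
[-0.13, -0.0275, 0.04] [ 332.4 -127.7]
[-0.03, 0.012, 0.04] [ 252.4 -224.6]
[-0.03, -0.012, 0.04] [ 293.9 -224.5]
[-0.03, 0.037, 0.046] [ 208.3 -227.6]
[-0.03, -0.037, 0.046] [ 338.  -227.3]
[0.13, 0.037, 0.046] [ 227.2 -294. ]
[0.13, -0.037, 0.046] [ 319.8 -293.8]
[-0.124, 0.0, 0.034] [ 272.8 -131.4]
```

View pics/w3.png

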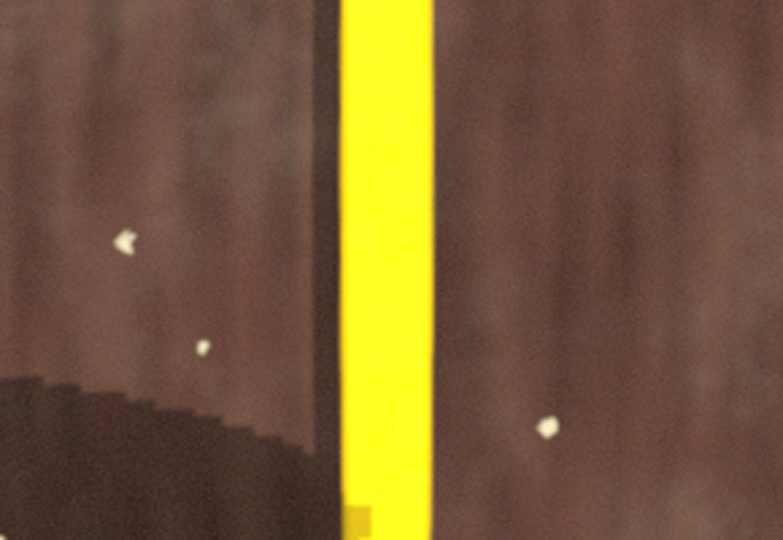

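```bash
python3 - <<'E'
from h import *
s={"eef_pos":np.array([.4551,.03128,.1753]),"tcp_rot":R.from_euler("ZX",[-.27375,np.pi]).as_quat()}
for P in([-.13,.055,.02],[-.13,-.055,.02],[-.13,.055,0],[-.13,-.055,0],[-.13,.0275,.04],[-.13,-.0275,.04],[-.03,-.037,.046],[-.03,.037,.046]):
    print(P,proj("wrist",place([.502,.298,1.57],P),s)[0].round(1))
import cv2
# bright-wood mask edges along the mouth in w1
im=cv2.imread("pics/w1raw.png");b,g,r=[im[:,:,i].astype(int) for i in range(3)]
M=((r>150)&(g>110))
for row in(145,160,180,200,215,230):
    q=np.flatnonzero(M[row,:200]);print(row,q.max())
for col in(90,100,110,120,130,140):
    q=np.flatnonzero(M[100:270,col])+100;print("col",col,q.min(),q.max())
E
```

```text
[-0.13, 0.055, 0.02] [146.2 238.4]
[-0.13, -0.055, 0.02] [108.7 135.1]
[-0.13, 0.055, 0] [152.7 231.3]
[-0.13, -0.055, 0] [117.7 133.3]
[-0.13, 0.0275, 0.04] [128.2 220.1]
[-0.13, -0.0275, 0.04] [107.9 165.2]
[-0.03, -0.037, 0.046] [ 30.  188.3]
[-0.03, 0.037, 0.046] [ 56.4 253.1]
145 113
160 106
180 125
200 132
215 137
230 144
col 90 145 254
col 100 140 251
col 110 137 248
col 120 167 246
col 130 194 243
col 140 222 240
```

send_rows(steps=[[0.006, 0, 0.002, 0, -1], [0.012, 0, 0.002, 0, -1], [0.018, 0, 0.002, 0, -1], [0.023, 0, 0.002, 0, -1], [0.028, 0, 0.002, 0, -1], [0.033, 0, 0.002, 0, -1], [0.038, 0, 0.002, 0, -1], [0.038, 0, 0.002, 0, -1]])

```text
time: 8.2
eef_pos: [0.502, 0.0087, 0.0352]
tcp_rot: [0.706, 0.708, -0.0, -0.0]
contact_force: [0.3, 0.0, -0.8]
opening: 0.238
finger_force: 98.1
```

send_rows(steps=[[0.006, 0, -0.0005, 0, -1], [0.012, 0, -0.0005, 0, -1], [0.018, 0, -0.0005, 0, -1], [0.024, 0, -0.0005, 0, -1], [0.03, 0, -0.0005, 0, -1], [0.036, 0, -0.0005, 0, -1], [0.042, 0, -0.0005, 0, -1], [0.047, 0, -0.0005, 0, -1], [0.052, 0, -0.0005, 0, -1], [0.057, 0, -0.0005, 0, -1], [0.06, 0, -0.0005, 0, -1], [0.06, 0, -0.0005, 0, -1]])

```text
time: 9.4
eef_pos: [0.502, 0.0685, 0.0358]
tcp_rot: [0.706, 0.708, 0.0, -0.0]
contact_force: [0.0, -0.1, -0.8]
opening: 0.239
finger_force: 98.1
```

```bash
python3 - <<'E'
from h import *
import cv2
s=ctrl.get_state();print(s["eef_pos"],yaw(s),s["contact_force"],s["wrist_torque"])
I={n:ctrl.read_camera(n)[:,:,::-1].copy() for n in("scene","side","wrist")}
t=np.zeros((600,800,3),np.uint8)
t[:300,:400]=cv2.resize(I["side"][150:300,220:420],(400,300));t[:300,400:]=cv2.resize(I["side"],(400,300))
t[300:,:400]=cv2.resize(I["wrist"][:210,130:410],(400,300));t[300:,400:]=cv2.resize(I["scene"][140:290,170:370],(400,300))
cv2.imwrite("pics/m3.png",t)
E
```

```text
[0.5020129  0.06846924 0.03582959] 1.5730520978431506 [ 0.018161   -0.09772377 -0.80282853] [-0.09261404  0.03567999 -0.00851755]
```

View pics/m3.png

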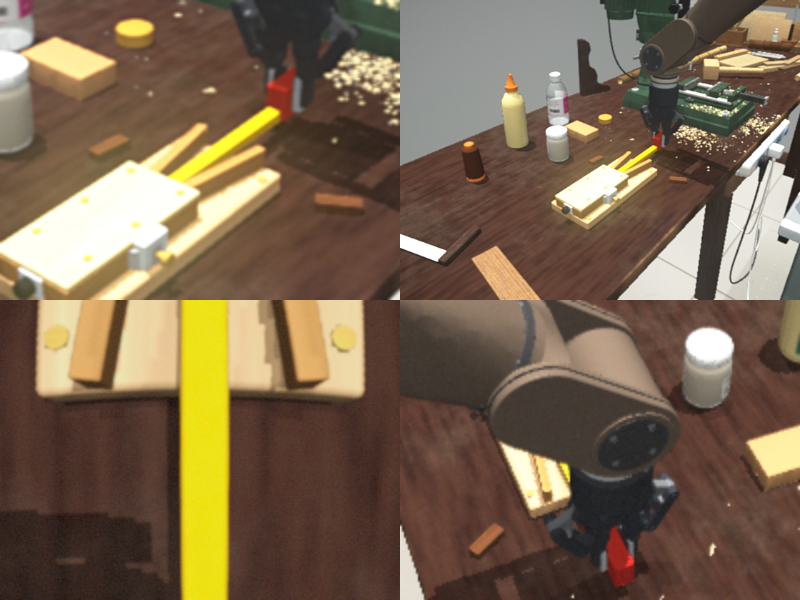

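The wrist panel shows the stick between the guides. The jig's centre is at panel x≈201 and the strip's at 205, so I'll shift about 1 mm to the left and then feed slowly.

send_rows(steps=[[0.002, -0.0005, 0, 0, -1], [0.005, -0.001, 0, 0, -1], [0.008, -0.001, 0, 0, -1], [0.01, -0.001, 0, 0, -1], [0.012, -0.001, 0, 0, -1], [0.014, -0.001, 0, 0, -1], [0.016, -0.001, 0, 0, -1]])

```text
time: 10.25
eef_pos: [0.5014, 0.0837, 0.036]
tcp_rot: [0.706, 0.708, -0.0, 0.001]
contact_force: [1.6, -4.9, -1.6]
opening: 0.239
finger_force: 98.1
```

send_rows(steps=[[0.002, 0, 0, 0, -1], [0.004, 0, 0, 0, -1], [0.006, 0, 0, 0, -1], [0.008, 0, 0, 0, -1], [0.01, 0, 0, 0, -1]])

```text
time: 10.75
eef_pos: [0.5011, 0.094, 0.0359]
tcp_rot: [0.707, 0.708, -0.0, 0.0]
contact_force: [0.6, -5.6, -0.3]
opening: 0.243
finger_force: 98.1
```

send_rows(steps=[[0.0015, 0, 0, 0, -1], [0.003, 0, 0, 0, -1], [0.0045, 0, 0, 0, -1], [0.006, 0, 0, 0, -1]])

```text
time: 11.15
eef_pos: [0.5011, 0.1002, 0.0359]
tcp_rot: [0.707, 0.708, 0.0, 0.0]
contact_force: [1.7, -4.8, -1.0]
opening: 0.246
finger_force: 98.1
```

send_rows(steps=[[0.0015, 0, 0, 0, -1], [0.003, 0, 0, 0, -1], [0.0045, 0, 0, 0, -1], [0.006, 0, 0, 0, -1]])

```text
time: 11.55
eef_pos: [0.5011, 0.1062, 0.0359]
tcp_rot: [0.707, 0.708, 0.0, 0.0]
contact_force: [1.3, -3.5, -1.0]
opening: 0.243
finger_force: 98.1
```

send_rows(steps=[[0.001, 0, 0, 0, -1], [0.002, 0, 0, 0, -1]])

```text
time: 11.75
eef_pos: [0.5011, 0.1082, 0.0359]
tcp_rot: [0.707, 0.708, 0.0, 0.0]
contact_force: [1.3, -3.5, -0.2]
opening: 0.24
finger_force: 98.1
```

send_rows(steps=[[0.001, 0, 0, 0, -1], [0.002, 0, 0, 0, -1]])

```text
time: 11.95
eef_pos: [0.5011, 0.1102, 0.0359]
tcp_rot: [0.707, 0.708, 0.0, 0.0]
contact_force: [2.7, -4.6, -2.2]
opening: 0.239
finger_force: 98.1
```

send_rows(steps=[[0.001, 0, 0, 0, -1], [0.0025, 0, 0, 0, -1]])

```text
time: 12.15
eef_pos: [0.5012, 0.1124, 0.0359]
tcp_rot: [0.707, 0.708, 0.0, 0.0]
contact_force: [2.3, -7.3, -0.3]
opening: 0.24
finger_force: 98.2
```

send_rows(steps=[[0, 0, 0, 0, -1]])

```text
time: 12.25
eef_pos: [0.5014, 0.1125, 0.036]
tcp_rot: [0.707, 0.708, 0.0, 0.0]
contact_force: [2.5, -5.5, -0.2]
opening: 0.241
finger_force: 98.2
```

send_rows(steps=[[0.0007, 0, 0, 0, -1], [0.0015, 0, 0, 0, -1]])

```text
time: 12.45
eef_pos: [0.5017, 0.1132, 0.0362]
tcp_rot: [0.706, 0.708, -0.0, 0.001]
contact_force: [4.3, -9.4, -0.1]
opening: 0.244
finger_force: 98.3
```

send_rows(steps=[[0.0005, 0, 0, 0, -1], [0.0005, 0, 0, 0, -1]])

```text
time: 12.65
eef_pos: [0.5018, 0.1134, 0.0363]
tcp_rot: [0.706, 0.708, -0.0, 0.001]
contact_force: [3.2, -9.0, -0.2]
opening: 0.24
finger_force: 98.3
```

send_rows(steps=[[0.0007, 0, 0, 0, -1], [0.0007, 0, 0, 0, -1]])

```text
time: 12.85
eef_pos: [0.5019, 0.1137, 0.0363]
tcp_rot: [0.706, 0.708, -0.0, 0.002]
contact_force: [2.2, -10.8, 0.1]
opening: 0.237
finger_force: 98.3
```

send_rows(steps=[[0.0008, 0, 0, 0, -1], [0.0008, 0, 0, 0, -1], [0.0008, 0, 0, 0, -1]])

```text
time: 13.15
eef_pos: [0.502, 0.1141, 0.0364]
tcp_rot: [0.706, 0.708, -0.001, 0.002]
contact_force: [3.1, -12.5, 0.8]
opening: 0.238
finger_force: 98.3
```

send_rows(steps=[[0.0004, 0, 0, 0, -1], [0.0004, 0, 0, 0, -1], [0.0004, 0, 0, 0, -1], [0.0004, 0, 0, 0, -1], [0.0004, 0, 0, 0, -1], [0.0004, 0, 0, 0, -1], [0.0004, 0, 0, 0, -1], [0.0004, 0, 0, 0, -1]])

```text
time: 13.95
eef_pos: [0.502, 0.1142, 0.0364]
tcp_rot: [0.706, 0.708, -0.001, 0.002]
contact_force: [1.5, -13.6, 0.2]
opening: 0.238
finger_force: 98.3
```

send_rows(steps=[[-0.001, 0, 0, 0, -1], [-0.003, 0, 0, 0, -1], [-0.006, 0, 0, 0, -1], [-0.012, 0, 0, 0, -1], [-0.025, 0, 0, 0, -1], [-0.04, 0, 0, 0, -1], [-0.055, 0, 0, 0, -1], [-0.07, 0, 0, 0, -1], [-0.085, 0, 0, 0, -1], [-0.1, 0, 0, 0, -1], [-0.115, 0, 0, 0, -1], [-0.13, 0, 0, 0, -1]])

```text
time: 15.15
eef_pos: [0.5007, -0.0146, 0.0357]
tcp_rot: [0.706, 0.708, -0.0, -0.0]
contact_force: [-0.2, -0.0, -0.9]
opening: 0.243
finger_force: 98.0
```

send_rows(steps=[[-0.015, 0, 0, 0, -1], [-0.026, 0, 0, 0, -1], [-0.026, 0, 0, 0, -1], [-0.026, 0, 0, 0, -1]])

```text
time: 15.55
eef_pos: [0.5011, -0.0396, 0.0358]
tcp_rot: [0.707, 0.707, 0.0, -0.0]
contact_force: [0.8, -0.3, -1.3]
opening: 0.239
finger_force: 98.0
```

```bash
python3 - <<'E'
from h import *
import cv2
s=ctrl.get_state();print(s["eef_pos"],yaw(s),s["contact_force"],s["wrist_torque"],R.from_quat(s["tcp_rot"]).as_matrix()[:,2])
im=ctrl.read_camera("wrist")[:,:,::-1].copy();dz=s["eef_pos"][2]-.014
print(stick_from_wrist(im,s,.04+dz,.012+dz))
b,g,r=[im[:,:,i].astype(int) for i in range(3)];Y=(r>150)&(g>140)&(b<70)
for row in(5,100,200):
    q=np.flatnonzero(Y[row,220:340])+220
    if len(q):print(row,q[0],q[-1],np.hypot(*(ptw([q[0]-.5,row],.012+dz,s)-ptw([q[-1]+.5,row],.012+dz,s))).round(4))
E
```

```text
[ 0.50114943 -0.03964645  0.03575551] 1.5718933232746906 [ 0.84865824 -0.26817362 -1.30839546] [-0.03846898  0.01005002  0.0047099 ] [-2.40511141e-04  3.68794024e-04 -9.99999903e-01]
red 245 299 222 355 23
(array([0.50043181, 0.03493211]), np.float64(1.5723548675873313), array([ 0.50017055, -0.02888617]))
5 256 290 0.0145
100 256 290 0.0144
200 258 289 0.0139
```

send_rows(steps=[[-0.008, 0, 0, 0, -1], [-0.008, 0, 0.008, 0, -1], [-0.008, 0, 0.014, 0, -1], [-0.008, 0, 0.018, 0, -1], [-0.008, 0, 0.02, 0, -1], [-0.008, 0, 0.021, 0, -1], [-0.008, 0, 0.0215, 0, -1], [-0.008, 0, 0.0215, 0, -1]])

```text
time: 16.4
eef_pos: [0.5014, -0.0475, 0.0144]
tcp_rot: [0.706, 0.708, 0.0, 0.0]
contact_force: [0.0, -0.7, -0.7]
opening: 0.24
finger_force: 98.1
```

send_rows(steps=[[0, 0, 0.0005, 0, -0.4], [0, 0, 0.0005, 0, -0.3], [0, 0, 0.0005, 0, 0], [0, 0, 0.0005, 0, 0.4], [0, 0, 0.0005, 0, 0.6], [0, 0, 0.0005, 0, 0.6], [0, 0, 0.0005, 0, 0.6], [0, 0, -0.02, 0, 0.6], [0, 0, -0.05, 0, 0.6], [0, 0, -0.09, 0, 0.6], [0, 0, -0.13, 0, 0.6], [0, 0, -0.13, 0, 0.6]])

```text
time: 17.6
eef_pos: [0.5054, -0.0487, 0.1511]
tcp_rot: [0.706, 0.708, 0.003, 0.006]
contact_force: [0.5, -1.0, 0.2]
opening: 0.801
finger_force: 0.0
```

```bash
python3 - <<'E'
from h import *
import cv2
s=ctrl.get_state();print(s["eef_pos"],yaw(s),s["contact_force"],s["opening"],s["finger_force"])
for n in("wrist","side","scene"):
    im=ctrl.read_camera(n)[:,:,::-1].copy();cv2.imwrite(f"pics/f_{n}.png",im)
    if n=="wrist":
        c,a,h=stick_from_wrist(im,s,.04,.012);print(c,a,h)
        b,g,r=[im[:,:,i].astype(int) for i in range(3)];Y=(r>150)&(g>140)&(b<70)
        for row in(5,60,120):
            q=np.flatnonzero(Y[row,220:340])+220
            if len(q):print(row,q[0],q[-1],np.hypot(*(ptw([q[0]-.5,row],.012,s)-ptw([q[-1]+.5,row],.012,s))).round(4))
    else:
        d=cv2.absdiff(im,cv2.imread(f"pics/{n}0.png")).max(2)
        for nm,P in dict(jar=[.7066,.2596,.05],cork=[.73,.116,.02],wax=[.751,.001,.018],jig=[.502,.36,.046],entry=[.502,.255,.022]).items():
            u=proj(n,P)[0].astype(int);w=d[u[1]-8:u[1]+8,u[0]-8:u[0]+8];print(n,nm,u,w.mean().round(1))
E
```

```text
[ 0.5053502  -0.04866743  0.15106556] 1.5727729115736602 [ 0.51782708 -1.03640797  0.20925651] 0.8007029381806737 0.0
red 251 280 169 236 17
[0.5000653  0.04947077] 1.5713748308057685 [ 0.50010413 -0.04468679]
5 257 274 0.0149
60 257 274 0.0148
120 257 274 0.0149
side jar [220 198] 1.0
side cork [262 182] 0.8
side wax [288 163] 1.0
side jig [264 262] 0.2
side entry [305 246] 6.0
scene jar [323 172] 69.8
scene cork [360 219] 7.9
scene wax [396 256] 6.7
scene jig [228 170] 165.9
scene entry [244 207] 140.4
```

```bash
python3 - <<'E'
from h import *
import cv2
A=cv2.imread("pics/side0.png");B=cv2.imread("pics/f_side.png")
for x in(-.12,-.1,-.08,-.06,-.045):
    u,v=proj("side",place([.502,.298,1.57],[x,-.003,.022]))[0].round().astype(int);print(x,A[v,u],B[v,u])
s=ctrl.get_state();print(s["time"])
print(ctrl.sign_off())
E
```

```text
-0.12 [ 79 127 189] [206 253 255]
-0.1 [ 76 122 179] [199 250 255]
-0.08 [ 79 134 189] [191 249 255]
-0.06 [172 253 255] [183 250 255]
-0.045 [253 255 255] [253 255 255]
17.75
the job is handed in; nothing more can be done
None
```

The job is handed in at 17.75 s: I fed the blank in with the stick, held it against the stop at about 13 N (last reading 13.6 N) for roughly 0.8 s, then drew the stick out, laid it flat and released it. The blank is now out of sight under the cover, so I could only check that the mouth is empty; the jar, cork block and wax look unmoved.

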